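Level the flight box on its stand

TASK

Two tilting stands stand on the bench. The platform that carries the ribbed rectangular electronics box is out of level: turn that stand's knob until the platform and its box sit level, then let go. Do not push on the platform or the box, and leave the other stand (the one with the flat round ring) untouched.

Things in the scene. Friction and masses are not known exactly. Their poses are not given: they have to be found in the camera images.
- platform: Tilting aluminium platform to level, 180 x 165 x 8 mm, with a ribbed aluminium box 150 x 140 x 85 mm bolted on it (top 98 mm above the origin, face 110 mm from the knob's axis). Origin on the tilt axis, 75 mm above the bench, 170 mm from the knob's axis. x points away from the knob, y along the tilt axis, z square to the plate: vertical when level. At the start its knob end is 5 to 11 degrees low.
- knob (a joint): Turn of that stand's knob (rad) on an upright axis; grows clockwise seen from above and stays where left. Clockwise raises the knob end of the platform, which tilts 0.15 rad per rad of knob and is level at 0. Starts at -1.25 to -0.6 (so turn it clockwise by that much); stops at -1.4 and +0.8. Takes about 0.15 N m.
- knob_grip (a point): Knob of that stand: black upright bar 52 mm long, 14 thick, 34 high, on a disc 52 mm across, atop an upright screw on the robot's side of the stand. Point on its axis, at its fixed height 146 mm above the bench, 14 mm below the bar's top, 18 mm above the disc. Turns with the knob: x along the bar, y across its thickness, z up. When level, the bar points straight at the platform.
- spare_stand: The other stand, not to be touched: same base, platform, screw and knob, but carrying only a flat round ring 120 mm across and 16 mm high. T-shaped base 330 x 200 mm. Origin on the bench, x from its knob towards its platform; its knob's axis is 110 mm from the origin towards -x, the knob's top 160 mm above the bench.

How it is judged:
By the outcome, as a careful person would: the job done as asked, in the order asked, and still so for the second after the job is handed in, with the robot touching nothing.
It also fails if it takes over 38 s, if anything falls off the work surface, if the arm or the gripper's body presses on something with over 40 N, if the wrist force passes 120 N, or if a joint passes its speed limit or range.

ROBOT

A 6-joint arm with a two-finger parallel gripper is mounted at the origin on the work surface. World frame = base frame: x ahead of the robot, y to its left, z up, the work surface at z = 0. Lengths are in m, angles in rad, forces in N, time in s.
With the tool pointing down it reaches from about 0.3 to 0.85 m from the base axis. Payload 5.4 kg.
Tool frame: the origin (TCP) lies on the centre line of the jaws, within the pads' length; the fingertips stand 17 mm ahead of it and the grasp point (between the pads) lies 2 mm behind it; z points along the fingers, y is the direction in which the jaws open and shut (so a half turn about z gives the same grasp; the last joint's range is limited). The gripper opens to 85 mm and grips with 20 to 120 N. Pads are 22 mm wide; open, the fingers measure 114 mm over their backs; the gripper's body (76 mm by 85 mm) begins 54 mm behind the grasp point. The pads swing forward as they close: fully open they stand 13 mm farther back than shut.
Start: joints at [1.077, 0.158, 1.597, -0, 1.386, -0.21], TCP at [0.161, 0.552, 0.248] pointing down, gripper open.
Joint ranges: [-2.91, 2.91], [-0.94, 2.29], [0.18, 2.7], [-1.29, 4.43], [0.17, 2.64], [-3, 3]. Speed limits (rad/s): [2.57, 2.57, 3.14, 3.14, 3.14, 3.14].

INTERFACE

Orientations are given as a unit quaternion [w, x, y, z].
In Python, from plant import robot gives the robot as it stands.
- The arm moves only by the tool arm_command, never from a script. Its argument "targets" is a list that holds one entry, the list of rows, each a list of 5 numbers: the closure, from 0 (fully open) to 1 (shut), then the shift along the tool's x, y, z each as a share of 0.2 m, from -1 to 1, then the turn about the tool's z as a share of 60 degrees, from -1 to 1. A call has 1 to 12 rows; each row shifts and turns the pose as measured when the row begins, along the tool's axes as they then stand; what a row does not reach is not made up. A row lasts 1/10 s, in which the tool goes at most 50 mm and 8.59 degrees, less where a joint would pass 70% of its speed; a pose out of reach is approached as far as the arm can. A call with a number of a shift or a turn outside -1 to 1 is refused whole. A call with a gripper value outside its range is refused whole. The fingers move at their own pace and stop on an object; "force" is the grip in N (left out, the last holds). Time passes only in rows, so rows that do not move let the fingers close. It gives the time, the measured TCP pose, the force and the opening at its end, in the units of the state.
- robot.get_obs(): the state, without advancing time (a new reading comes with each control period).
- robot.grab_frame(name): name is "side" or "top" or "wrist"; returns (picture, depth): 480x640x3 uint8, red, green, blue; 480x640 float32, m along the optical axis (not along the pixel's ray), 0 where there is no reading.
- robot.calibration(name): a dict with "fx", "fy", "cx", "cy" (pixels), "R" (3x3) and "t" (3): a world point X has camera coordinates R X + t. Camera axes: x right, y down, z forward; pixel columns grow to the right and rows downward; lengths in m; the calibration is good to about 2 mm. A picture is of the moment at which its call begins: read the wrist's pose just before it. calibration takes no time and is no camera call; for the wrist camera it gives the pose at the moment of the call.
- robot.finish_job(): hands the job in, once; it reports no verdict.
The state is a dict: "clock": time; "q": joint angles; "dq": joint speeds; "joint_efforts": joint torques, N m; "tcp_pos": TCP position; "ee_rot": TCP orientation; "contact_force": force on the tool from outside, world axes, zero at the start; "moment": the same for the moment, N m; "opening": opening from 0.0 (shut) to 1.0 (fully open).
Only numpy, scipy, OpenCV 4.12 (cv2) and the standard library are available. Lean on these libraries where they do the work, as an engineer would, in place of code of your own. Each camera call takes 0.05 s, during which the arm holds its last target.

## Working session

There is one attempt and no reset: what is moved stays moved. The work goes in short steps, Python scripts to look and compute and a tool call to move; the robot and the scene stay as the last step left them, time stands still between calls to the robot, and variables do not carry over. Pictures are saved under pics/ and viewed, and the job is handed in when it is done.

Besides the shell and the picture viewer there is one more tool, called after "Call:" by a JSON object that holds its "method" and its "body", one argument or row to a line. arm_command: Moves the arm, as the interface text tells. Shift numbers are shares of 0.2 m and turn numbers shares of 60 degrees, none past 1 either way. Its arguments: {"type":"object","properties":{"targets":{"type":"array"},"force":{"type":"number"}},"required":["targets"]}

```bash
mkdir -p pics; ls; cat > h.py <<'E'
import numpy as np,cv2
from plant import robot
def grab(n,tag):
    c=robot.calibration(n); im,d=robot.grab_frame(n)
    cv2.imwrite(f'pics/{tag}.png',im[:,:,::-1]); np.savez(f'pics/{tag}.npz',d=d,im=im,**{k:np.array(c[k]) for k in c})
    return im,d,c
def world(d,c):
    v,u=np.mgrid[:480,:640]
    P=np.stack([(u-c['cx'])/c['fx']*d,(v-c['cy'])/c['fy']*d,d],-1)
    return (P-np.array(c['t']))@np.array(c['R'])
E
python3 - <<'E'
from h import *
o=robot.get_obs();print(o)
for n in['top','side']:
    im,d,c=grab(n,n+'0');print(n,c)
E
```

```text
pics
{'clock': 0.0, 'q': array([ 1.07692940e+00,  1.59085348e-01,  1.59825777e+00,  3.29946356e-05,
        1.38620970e+00, -2.10122014e-01]), 'dq': array([-0.00078812,  0.0003415 , -0.00217487, -0.00037151, -0.0006617 ,
       -0.00186249]), 'joint_efforts': array([ 1.14319479e-03, -3.95993793e+01, -3.31434381e+01, -2.68923316e-05,
        8.21258262e-03,  1.32095585e-05]), 'tcp_pos': array([0.16071445, 0.55147794, 0.2472837 ]), 'ee_rot': array([-3.53124096e-04,  1.41399952e-01,  9.89952066e-01, -9.14401691e-04]), 'contact_force': array([ 0.02582578, -0.82069563, -0.22684053]), 'moment': array([ 0.00205245, -0.02937448, -0.02064749]), 'opening': 0.9954818272983451}
top {'fx': 595.5316704108344, 'fy': 595.5316704108344, 'cx': 320.8237427613285, 'cy': 255.713394615344, 'R': array([[-0.01727995, -0.99964954, -0.02005512],
       [-0.9903905 ,  0.0198657 , -0.13686495],
       [ 0.13721539,  0.01749738, -0.99038668]]), 't': array([0.00612272, 0.62297829, 1.03440584])}
side {'fx': 463.1163454466761, 'fy': 463.1163454466761, 'cx': 326.1802543391529, 'cy': 236.2116949914512, 'R': array([[ 0.82654965, -0.56286081, -0.00184259],
       [-0.36246812, -0.52976689, -0.76678805],
       [ 0.4306188 ,  0.63445627, -0.64189773]]), 't': array([-0.52427151,  0.31443837,  0.83721802])}
```

View pics/top0.png

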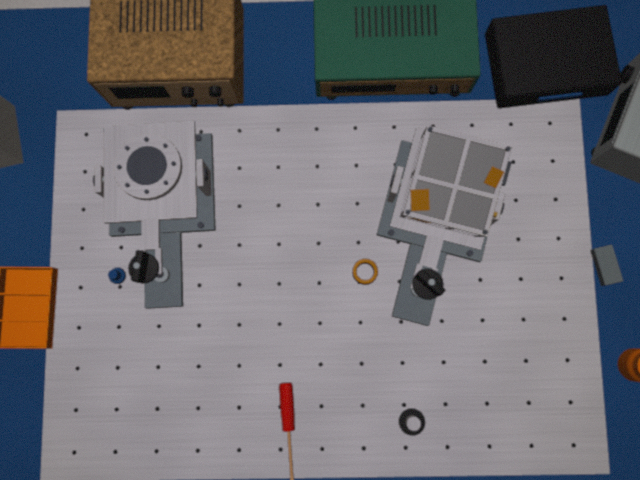

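View pics/side0.png

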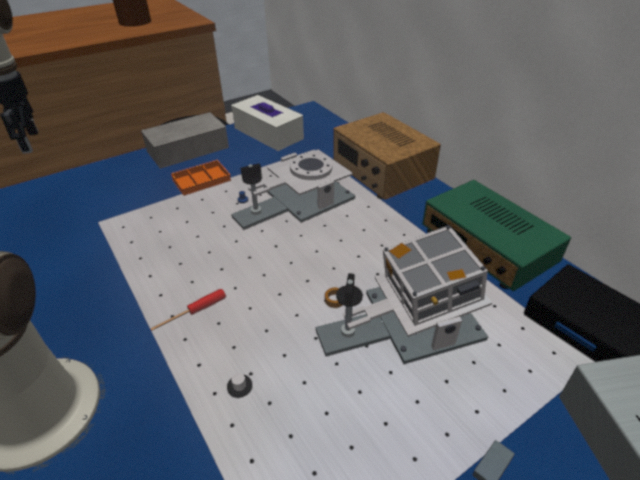

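The box stand is on the right in the top view, with its knob near (429,284). The ring stand is on the left, around (145,267). Next I measure the knob and the platform.

```bash
python3 - <<'E'
from h import *
z=np.load('pics/top0.npz');W=world(z['d'],z);im=z['im']
print(z['d'][284,429],W[284,429],W[165,460])
sub=np.s_[255:315,400:460]
P=W[sub].reshape(-1,3);I=im[sub].reshape(-1,3)
m=(P[:,2]>0.15)&(P[:,2]<0.17)
Q=P[m];print('bar',len(Q),Q.mean(0))
r=cv2.minAreaRect(Q[:,:2].astype(np.float32)*1000);print(r)
m2=(P[:,2]>0.115)&(P[:,2]<0.145);print('disc',m2.sum(),P[m2].mean(0),cv2.minEnclosingCircle(P[m2|m][:,:2].astype(np.float32)*1000))
_,_,vt=np.linalg.svd(Q[:,:2]-Q[:,:2].mean(0));print('ang',np.degrees(np.arctan2(vt[0,1],vt[0,0])))
# box top
sub=np.s_[120:240,395:515];P=W[sub].reshape(-1,3);m=(P[:,2]>0.14);Q=P[m]
c=Q.mean(0)
for i in range(5):
    _,_,vt=np.linalg.svd(Q-Q.mean(0),full_matrices=False);n=vt[2]*np.sign(vt[2][2]);r_=(Q-Q.mean(0))@n;Q=Q[abs(r_)<max(0.004,1.5*r_.std())]
print('boxtop',len(Q),Q.mean(0),n,np.degrees(np.arccos(n[2])),np.degrees(np.arctan2(n[1],n[0])),cv2.minAreaRect(Q[:,:2].astype(np.float32)*1000))
# base plate z 0..0.03
sub=np.s_[225:330,385:450];
big=cv2.resize(im[230:330,370:510],None,fx=5,fy=5,interpolation=cv2.INTER_CUBIC);cv2.imwrite('pics/k0.png',big[:,:,::-1])
E
```

```text
0.95035785 [ 0.55787549 -0.1793979   0.15898648] [ 0.74872322 -0.23542062  0.17154986]
bar 300 [ 0.56146304 -0.18136391  0.1581082 ]
((561.7459106445312, -182.02317810058594), (51.803855895996094, 14.583349227905273), 47.13083267211914)
disc 478 [ 0.55906149 -0.17928979  0.1277726 ] ((562.0753173828125, -182.2564239501953), 26.2724666595459)
ang -132.5545436140282
boxtop 3976 [ 0.72117967 -0.22792871  0.18025153] [ 0.319128   -0.90293314  0.28786989] 73.26952784479072 -70.53481909195338 ((614.8934326171875, -178.02618408203125), (160.23880004882812, 383.25396728515625), 64.9698486328125)
```

View pics/k0.png

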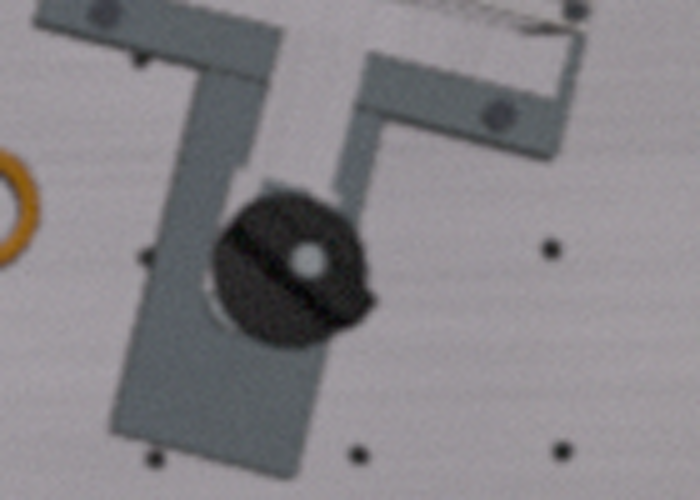

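```bash
cat >> h.py <<'E'
def ransac(Q,tol=0.004,it=400,nzmin=0.9):
    rng=np.random.default_rng(0);best=None
    for _ in range(it):
        a=Q[rng.choice(len(Q),3,False)];n=np.cross(a[1]-a[0],a[2]-a[0]);l=np.linalg.norm(n)
        if l<1e-5: continue
        n/=l
        if abs(n[2])<nzmin: continue
        k=abs((Q-a[0])@n)<tol
        if best is None or k.sum()>best.sum(): best=k
    for _ in range(4):
        c=Q[best].mean(0);n=np.linalg.svd(Q[best]-c,full_matrices=False)[2][2];n*=np.sign(n[2]);best=abs((Q-c)@n)<tol
    return c,n,best
def boxtilt(z,sel,lo=0.13,hi=0.25):
    W=world(z['d'],z).reshape(-1,3)
    m=(z['d'].ravel()>0)&(W[:,2]>lo)&(W[:,2]<hi)&(W[:,0]>.6)&(W[:,0]<.86)&(W[:,1]>-.36)&(W[:,1]<-.1)
    return W[m],ransac(W[m])
E
python3 - <<'E'
from h import *
for t in['top0','side0']:
    z=np.load(f'pics/{t}.npz');Q,(c,n,k)=boxtilt(z,None)
    R=cv2.minAreaRect(Q[k][:,:2].astype(np.float32)*1000)
    print(t,len(Q),k.sum(),c,n,np.degrees(np.arccos(n[2])),np.degrees(np.arctan2(n[1],n[0])),R)
    # table
    W=world(z['d'],z).reshape(-1,3);m=(z['d'].ravel()>0)&(abs(W[:,2])<.008)&(W[:,0]>.3)&(W[:,0]<.8)&(abs(W[:,1])<.4)
    c,n,k=ransac(W[m]);print(' bench',c,n)
z=np.load('pics/top0.npz');W=world(z['d'],z);im=z['im'].astype(int)
m=(W[...,2]>.006)&(W[...,2]<.03)&(W[...,0]>.48)&(W[...,0]<.75)&(W[...,1]<-.08)&(W[...,1]>-.33)
u,ct=np.unique((W[m][:,2]*1000).round(),return_counts=True);print(dict(zip(u,ct)))
# stem edges via color: grey base  
g=(im[...,0]<115)&(im[...,0]>55)&(im[...,2]>im[...,0])
v,uu=np.nonzero(g[290:322,390:440]);
Q=W[290:322,390:440][g[290:322,390:440]];Q=Q[abs(Q[:,2])<.03];print(len(Q),Q[:,2].mean())
# left edge per row, right edge per row
for s in (0,1):
    pts=[]
    for r in (range(256,316) if s==0 else range(302,320)):
        cs=np.nonzero(g[r,385:445])[0]
        if len(cs):pts.append(W[r,385+(cs.min() if s==0 else cs.max())])
    pts=np.array(pts);l=cv2.fitLine(pts[:,:2].astype(np.float32),cv2.DIST_HUBER,0,.001,.001).ravel();print('edge',np.degrees(np.arctan(l[1]/l[0])),l)
E
```

```text
top0 8362 7401 [ 0.72483977 -0.22990664  0.16589459] [-0.15390711  0.04312664  0.98714371] 9.19733319086161 164.34648196790252 ((724.98876953125, -229.72213745117188), (140.49143981933594, 149.31979370117188), 73.89473724365234)
 bench [ 0.50801814 -0.00424848 -0.00061468] [6.43622891e-04 2.31478721e-05 9.99999793e-01]
side0 5326 4235 [ 0.72346396 -0.23518315  0.16622772] [-0.15661814  0.04307856  0.98671931] 9.34823860680904 164.620832923008 ((726.0906372070312, -231.44967651367188), (142.8311767578125, 150.7799072265625), 73.71501922607422)
 bench [ 4.89303688e-01 -9.48264904e-02 -3.31170082e-04] [-1.56680284e-04  6.04788430e-04  9.99999805e-01]
{np.float64(6.0): np.int64(13), np.float64(7.0): np.int64(34), np.float64(8.0): np.int64(51), np.float64(9.0): np.int64(129), np.float64(10.0): np.int64(307), np.float64(11.0): np.int64(418), np.float64(12.0): np.int64(587), np.float64(13.0): np.int64(606), np.float64(14.0): np.int64(428), np.float64(15.0): np.int64(332), np.float64(16.0): np.int64(184), np.float64(17.0): np.int64(102), np.float64(18.0): np.int64(73), np.float64(19.0): np.int64(35), np.float64(20.0): np.int64(25), np.float64(21.0): np.int64(14), np.float64(22.0): np.int64(13), np.float64(23.0): np.int64(4), np.float64(24.0): np.int64(7), np.float64(25.0): np.int64(5), np.float64(26.0): np.int64(7), np.float64(27.0): np.int64(1), np.float64(28.0): np.int64(1), np.float64(30.0): np.int64(1)}
1018 0.012827516928035375
edge -16.334375 [ 0.95963675 -0.28124252  0.5612366  -0.14646606]
edge -17.694326 [ 0.95269156 -0.30393875  0.52624935 -0.20797646]
```

Two depth fits of the box top (top and side views) give a tilt of 9.2–9.35°, which means about 1.07 rad (62°) of clockwise turn. The bar's direction agrees: it lies at 47° and the base heads to about −15.5°. I'll travel towards the knob now.

Call:
{"method": "arm_command", "body": {
  "targets": [
    [[0,-0.175,-0.175,0,0],[0,-0.175,-0.175,0,0],[0,-0.175,-0.175,0,0],[0,-0.175,-0.175,0,0],[0,-0.175,-0.175,0,0],[0,-0.175,-0.175,0,0],[0,-0.175,-0.175,0,0],[0,-0.175,-0.175,0,0],[0,-0.175,-0.175,0,0],[0,-0.175,-0.175,0,0],[0,-0.175,-0.175,0,0],[0,-0.175,-0.175,0,0]]
  ],
  "force": 40
}}

```text
clock: 1.3
tcp_pos: [0.4467, 0.0255, 0.243]
ee_rot: [-0.001, 0.136, 0.991, -0.002]
contact_force: [0.9, 0.3, -0.2]
opening: 0.997
```

Next, the turn: about 117°, mostly in place.

Call:
{"method": "arm_command", "body": {
  "targets": [
    [[0,0,0,0,0.143],[0,0,0,0,0.143],[0,0,0,0,0.143],[0,0,0,0,0.143],[0,0,0,0,0.143],[0,0,0,0,0.143],[0,0,0,0,0.143],[0,0,0,0,0.143],[0,0,0,0,0.143],[0,0,0,0,0.143],[0,0,0,0,0.143],[0,0,0,0,0.143]]
  ]
}}

```text
clock: 2.5
tcp_pos: [0.4454, 0.0185, 0.2375]
ee_rot: [-0.002, 0.862, 0.507, -0.007]
contact_force: [0.5, 0.5, -0.3]
opening: 1.0
```

```bash
cat >> h.py <<'E'
from scipy.spatial.transform import Rotation as Ro
def togo(tgt,yaw):
    o=robot.get_obs();q=o['ee_rot'];R=Ro.from_quat([q[1],q[2],q[3],q[0]]).as_matrix()
    d=R.T@(np.array(tgt)-o['tcp_pos']);y=np.degrees(np.arctan2(R[1,1],R[0,1]))
    t=(y-yaw+180)%360-180
    print('clock',o['clock'],'tcp',o['tcp_pos'].round(4),'yaw',y.round(2),'zaxis',R[:,2].round(4),'q6',o['q'][5].round(3),'F',o['contact_force'].round(1),'M',o['moment'].round(2))
    print('shares',(d/0.2).round(4),'turn deg',t.round(2),'share',(t/60).round(4))
E
python3 -c "
from h import *
togo([.5617,-.182,.235],-43)"
```

```text
clock 2.5 tcp [0.4454 0.0185 0.2375] yaw -29.07 zaxis [-0.0138 -0.0028 -0.9999] q6 0.282 F [ 0.5  0.5 -0.3] M [ 0.01 -0.   -0.01]
shares [-0.5939  0.9953  0.0072] turn deg 13.93 share 0.2322
```

Call:
{"method": "arm_command", "body": {
  "targets": [
    [[0,-0.12,0.2,-0.01,0],[0,-0.12,0.2,-0.01,0],[0,-0.12,0.2,-0.01,0],[0,-0.12,0.2,-0.01,0],[0,-0.1,0.17,-0.01,0],[0,0,0,0,0.11],[0,0,0,0,0.11]]
  ]
}}

```text
clock: 3.2
tcp_pos: [0.5603, -0.184, 0.2413]
ee_rot: [-0.004, 0.916, 0.4, -0.009]
contact_force: [-0.6, 0.0, 0.4]
opening: 1.0
```

```bash
python3 -c "
from h import *
togo([.5617,-.182,.235],-43)
grab('wrist','w1')"
```

```text
clock 3.2 tcp [ 0.5603 -0.184   0.2413] yaw -42.79 zaxis [-0.0196  0.001  -0.9998] q6 0.231 F [-0.6  0.   0.4] M [ 0.01 -0.01  0.03]
shares [ 0.0125 -0.001   0.0313] turn deg 0.21 share 0.0035
```

View pics/w1.png

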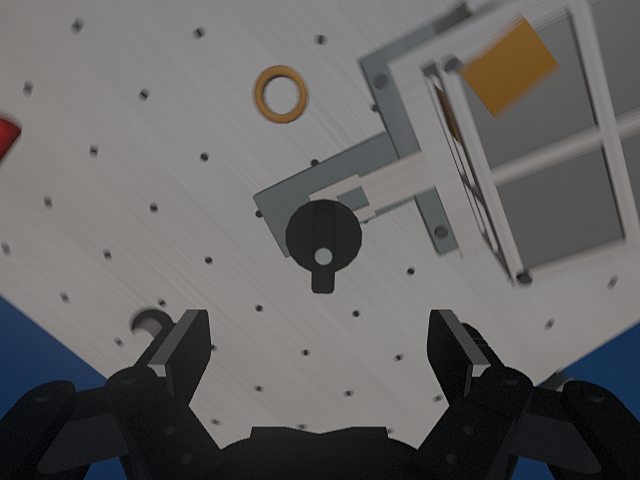

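The wrist view shows the knob bar upright at about (323,250), centred between the jaws (about x=320). I'll check its position with wrist depth.

```bash
python3 -c "
from h import *
z=np.load('pics/w1.npz');W=world(z['d'],z).reshape(-1,3)
m=(z['d'].ravel()>0)&(W[:,2]>.148)&(W[:,2]<.172)&(np.hypot(W[:,0]-.5617,W[:,1]+.182)<.035)
Q=W[m];print(len(Q),Q.mean(0),cv2.minAreaRect(Q[:,:2].astype(np.float32)*1000))
print(np.histogram(Q[:,2],8))
m=(z['d'].ravel()>0)&(W[:,2]>.115)&(W[:,2]<.137)&(np.hypot(W[:,0]-.5617,W[:,1]+.182)<.035)
print(m.sum(),np.median(W[m],0),cv2.minEnclosingCircle(W[m][:,:2].astype(np.float32)*1000))
togo([.5617,-.182,.150],-43)
"
```

```text
2013 [ 0.56536084 -0.18000283  0.15954855] ((564.0250854492188, -181.57611083984375), (51.436241149902344, 13.962738990783691), 47.24796676635742)
(array([ 18,  14,  16,  21, 115, 716, 938, 175]), array([0.14802673, 0.14996561, 0.15190449, 0.15384338, 0.15578226,
       0.15772114, 0.15966003, 0.16159891, 0.16353779]))
2837 [ 0.56589393 -0.17991622  0.1279783 ] ((564.0138549804688, -181.70860290527344), 25.970195770263672)
clock 3.25 tcp [ 0.5601 -0.1841  0.2412] yaw -43.04 zaxis [-1.970e-02  6.000e-04 -9.998e-01] q6 0.235 F [-1.   0.7 -0.8] M [ 0.   -0.02 -0.  ]
shares [0.0189 0.0054 0.4556] turn deg -0.04 share -0.0006
```

Call:
{"method": "arm_command", "body": {
  "targets": [
    [[0,0.006,0.003,0.14,0],[0,0.006,0.003,0.14,0],[0,0.006,0.003,0.1,0],[0,0,0,0,0]]
  ]
}}

```text
clock: 3.65
tcp_pos: [0.5622, -0.1823, 0.1625]
ee_rot: [-0.004, 0.916, 0.402, -0.009]
contact_force: [-0.8, 1.2, -0.8]
opening: 0.995
```

```bash
python3 -c "
from h import *
togo([.563,-.182,.150],-43)
"
```

```text
clock 3.65 tcp [ 0.5622 -0.1823  0.1625] yaw -42.59 zaxis [-1.970e-02  7.000e-04 -9.998e-01] q6 0.233 F [-0.8  1.2 -0.8] M [ 0.    0.04 -0.01]
shares [0.0046 0.0028 0.0625] turn deg 0.41 share 0.0068
```

Call:
{"method": "arm_command", "body": {
  "targets": [
    [[0,0.005,0.002,0.06,0.007],[0,0,0,0.005,0],[0.9,0,0,0,0],[0.9,0,0,0,0],[0.9,0,0,0,0],[0.9,0,0,0,0],[0.9,0,0,0,0],[0.9,0,0,0,0],[0.9,0,0,0,0]]
  ],
  "force": 40
}}

```text
clock: 4.55
tcp_pos: [0.5642, -0.1818, 0.1535]
ee_rot: [-0.003, 0.916, 0.4, -0.008]
contact_force: [-0.9, 0.7, -1.4]
opening: 0.155
```

```bash
python3 -c "
from h import *
togo([.563,-.182,.150],-43)
"
```

```text
clock 4.55 tcp [ 0.5642 -0.1818  0.1535] yaw -42.82 zaxis [-0.0161 -0.0011 -0.9999] q6 0.24 F [-0.9  0.7 -1.4] M [-0.18 -0.2   0.  ]
shares [-0.0047 -0.0035  0.0174] turn deg 0.18 share 0.0029
```

Gripped (13 mm opening). Now I turn clockwise.

Call:
{"method": "arm_command", "body": {
  "targets": [
    [[0.9,0,0,0,0.1],[0.9,0,0,0,0.1],[0.9,0,0,0,0.1],[0.9,0,0,0,0.1],[0.9,0,0,0,0]]
  ]
}}

```text
clock: 5.05
tcp_pos: [0.5645, -0.1822, 0.1535]
ee_rot: [-0.0, 0.981, 0.194, -0.008]
contact_force: [-1.3, 0.7, -0.9]
opening: 0.156
```

```bash
cat >> h.py <<'E'
def tilts(tag,h=-15.7):
    e=np.array([np.cos(np.radians(h)),np.sin(np.radians(h))])
    for n in['top','side']:
        im,d,c=grab(n,n+tag);Q,(cc,nn,k)=boxtilt(dict(c,d=d),None)
        print(n,k.sum(),cc.round(4),'knob end low deg',np.degrees(-nn[:2]@e).round(2),'cross',np.degrees(nn[:2]@[-e[1],e[0]]).round(2))
E
python3 -c "
from h import *
togo([.563,-.182,.150],-105)
tilts('2')
"
```

```text
clock 5.05 tcp [ 0.5645 -0.1822  0.1535] yaw -67.67 zaxis [-0.0151 -0.0024 -0.9999] q6 0.673 F [-1.3  0.7 -0.9] M [ 0.08  0.01 -0.11]
shares [-0.0062 -0.0038  0.0174] turn deg 37.33 share 0.6221
top 6361 [ 0.74   -0.232   0.1666] knob end low deg 5.37 cross -0.12
side 4114 [ 0.7291 -0.237   0.1662] knob end low deg 5.63 cross -0.01
```

It tracks: 24.9° of knob gave about 3.7° of tilt. About 36.5° is left.

Call:
{"method": "arm_command", "body": {
  "targets": [
    [[0.9,0,0,0,0.1],[0.9,0,0,0,0.1],[0.9,0,0,0,0.1],[0.9,0,0,0,0.1],[0.9,0,0,0,0.1],[0.9,0,0,0,0.05],[0.9,0,0,0,0.02],[0.9,0,0,0,0]]
  ]
}}

```text
clock: 5.95
tcp_pos: [0.5646, -0.183, 0.1535]
ee_rot: [0.002, 0.994, -0.105, -0.007]
contact_force: [-1.3, 0.2, -0.6]
opening: 0.152
```

```bash
python3 -c "
from h import *
togo([.563,-.182,.150],-105)
tilts('3')
"
```

```text
clock 5.95 tcp [ 0.5646 -0.183   0.1535] yaw -102.02 zaxis [-0.0149 -0.0034 -0.9999] q6 1.273 F [-1.3  0.2 -0.6] M [ 0.18  0.09 -0.1 ]
shares [-0.0084 -0.0033  0.0174] turn deg 2.98 share 0.0496
top 6515 [ 0.7444 -0.2337  0.1648] knob end low deg 0.37 cross -0.2
side 3920 [ 0.7362 -0.2387  0.1654] knob end low deg 0.48 cross -0.09
```

Call:
{"method": "arm_command", "body": {
  "targets": [
    [[0.9,0,0,0,0.052],[0.9,0,0,0,0],[0.9,0,0,0,0]]
  ]
}}

```text
clock: 6.35
tcp_pos: [0.5645, -0.183, 0.1535]
ee_rot: [0.003, 0.991, -0.131, -0.007]
contact_force: [-1.1, 0.5, 0.9]
opening: 0.156
```

```bash
python3 -c "
from h import *
togo([.563,-.182,.150],-105)
tilts('4');tilts('5')
"
```

```text
clock 6.35 tcp [ 0.5645 -0.183   0.1535] yaw -105.0 zaxis [-0.0149 -0.0034 -0.9999] q6 1.324 F [-1.1  0.5  0.9] M [ 0.18  0.04 -0.18]
shares [-0.0084 -0.0032  0.0174] turn deg 0.0 share 0.0
top 6553 [ 0.7447 -0.234   0.1647] knob end low deg -0.01 cross -0.22
side 3904 [ 0.737  -0.2393  0.1653] knob end low deg 0.01 cross -0.07
top 6521 [ 0.7448 -0.2347  0.1646] knob end low deg -0.06 cross -0.11
side 3882 [ 0.7371 -0.2395  0.1653] knob end low deg -0.05 cross -0.08
```

Level on both cameras. I'll open and rise straight up.

Call:
{"method": "arm_command", "body": {
  "targets": [
    [[0.3,0,0,0,0],[0,0,0,0,0],[0,0,0,0,0],[0,0,0,0,0],[0,0,0,0,0],[0,0,0,-0.1,0],[0,0,0,-0.2,0],[0,0,0,-0.25,0],[0,0,0,-0.1,0],[0,0,0,0,0]]
  ]
}}

```text
clock: 7.55
tcp_pos: [0.5658, -0.182, 0.2862]
ee_rot: [0.002, 0.991, -0.13, -0.009]
contact_force: [0.3, -0.7, -0.7]
opening: 1.0
```

```bash
python3 -c "
from h import *
togo([.563,-.182,.150],-105)
tilts('6');tilts('7')
im,d,z=grab('wrist','w7');W=world(d,z).reshape(-1,3)
m=(d.ravel()>0)&(W[:,2]>.15)&(W[:,2]<.17)&(np.hypot(W[:,0]-.563,W[:,1]+.182)<.035)
print(cv2.minAreaRect(W[m][:,:2].astype(np.float32)*1000))
m=(d.ravel()>0)&(W[:,2]>.006)&(W[:,2]<.02)
"
```

```text
clock 7.55 tcp [ 0.5658 -0.182   0.2862] yaw -104.93 zaxis [-0.0177 -0.0022 -0.9998] q6 1.323 F [ 0.3 -0.7 -0.7] M [-0.06 -0.05 -0.02]
shares [-0.0024 -0.0012  0.6814] turn deg 0.07 share 0.0012
top 4355 [ 0.7622 -0.2242  0.1649] knob end low deg -0.71 cross 0.28
side 3886 [ 0.7368 -0.2393  0.1653] knob end low deg 0.01 cross -0.14
top 4394 [ 0.7619 -0.2246  0.1649] knob end low deg -0.86 cross 0.23
side 3888 [ 0.7371 -0.2393  0.1653] knob end low deg 0.01 cross -0.05
((564.0390014648438, -182.63816833496094), (13.553521156311035, 51.49436950683594), 74.83209991455078)
```

View pics/side7.png

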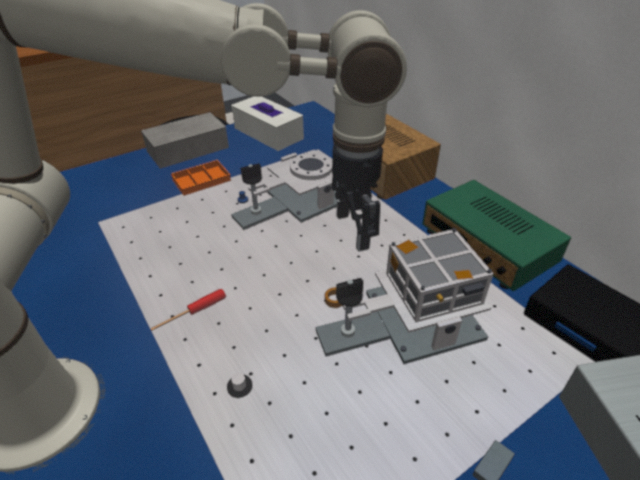

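View pics/w7.png

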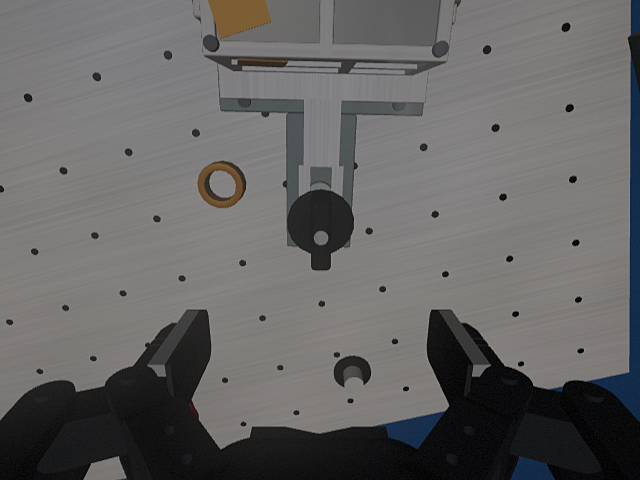

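In the side view the box looks level and the knob is free. The wrist view shows the bar in line with the stem (bar x≈321, stem 288–355). The top view is now partly hidden by the gripper and its fit reads −0.8°, so I'll back away and measure again.

Call:
{"method": "arm_command", "body": {
  "targets": [
    [[0,-0.2,0,-0.05,0],[0,-0.25,0,-0.05,0],[0,-0.25,0,0,0],[0,-0.2,0,0,0],[0,0,0,0,0]]
  ]
}}

```text
clock: 8.3
tcp_pos: [0.3824, -0.1311, 0.293]
ee_rot: [-0.004, 0.991, -0.13, -0.024]
contact_force: [0.7, -0.3, -0.4]
opening: 1.003
```

```bash
python3 -c "
from h import *
togo([.563,-.182,.150],-105)
tilts('8');tilts('9')
"
```

```text
clock 8.3 tcp [ 0.3824 -0.1311  0.293 ] yaw -104.91 zaxis [-0.0474  0.0152 -0.9988] q6 1.212 F [ 0.7 -0.3 -0.4] M [ 0.03 -0.06 -0.03]
shares [0.9723 0.0156 0.6676] turn deg 0.09 share 0.0015
top 7189 [ 0.7383 -0.2338  0.1647] knob end low deg -0.13 cross -0.17
side 3887 [ 0.7369 -0.2393  0.1654] knob end low deg -0.06 cross -0.05
top 7152 [ 0.7382 -0.2334  0.1647] knob end low deg -0.15 cross -0.22
side 3889 [ 0.7369 -0.2392  0.1653] knob end low deg 0.04 cross -0.09
```

View pics/top9.png

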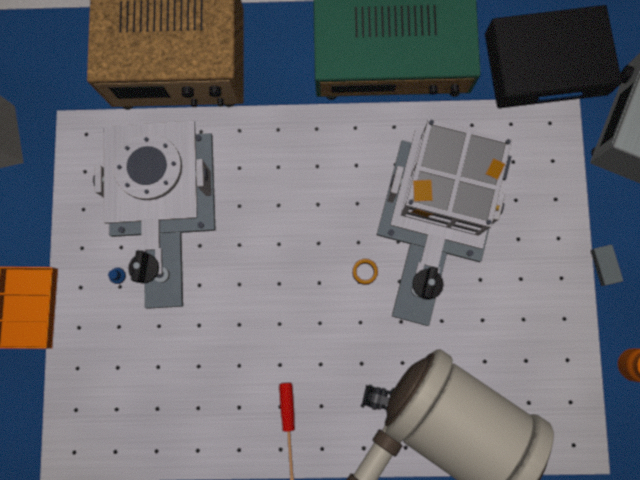

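The clear top view shows the box stand level, with its knob at (429,284) pointing along the stem and the arm well away. The ring stand at (150,180) has not moved. Handing in.

```bash
python3 -c "
from plant import robot
print(robot.finish_job())"
```

```text
the job is handed in; nothing more can be done
None
```

The box platform is level. I turned its knob clockwise by about 62° (1.08 rad), let go, rose straight up and backed away. The job was handed in at about 8.5 s.

- **Level:** the box started about 9.3° low at the knob end. With the arm clear, the side camera reads it within 0.06° of level and the top camera reads its knob end about 0.15° high. Across the tilt axis both read within about 0.2°. The knob bar lies along the stem to within about 1°.
- **Reading that disagreed:** just after I let go, the top camera gave −0.7° to −0.9°. The gripper was hiding part of the box then, and the clear view afterwards did not repeat it.
- **Contact:** the arm gripped only the knob, and the outside force read 2 N or less after every move. The ring stand looks unmoved in the before and after pictures.

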